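Mix a vial on the touch vortex mixer

ROBOT

A 6-joint arm with a two-finger parallel gripper is mounted at the origin on a cart in front of the work surface, level with it; the furniture and walls round the work are solid. World frame = base frame: x ahead of the robot, y to its left, z up, the work surface at z = 0. Lengths are in m, angles in degrees, forces in N, time in s.
With the tool pointing down it reaches from about 0.4 to 0.825 m from the base axis. Payload 7 kg.
Tool frame: the origin (TCP) lies midway between the tips of the shut fingers; the grasp point (between the pads) lies 19 mm behind it; z points along the fingers, y is the line along which they close (so a half turn about z gives the same grasp; the last joint's range is limited). The gripper opens to 88 mm and grips with 3 to 60 N. Pads are 19 mm wide; open, the fingers measure 130 mm over their backs; the gripper's body (78 mm by 193 mm) begins 47 mm behind the grasp point.
Start: joints at [-54.081, 20.546, 0.682, 0, -70.136, -16.507], TCP at [0.224, -0.637, 0.227] pointing down, gripper open.
Joint ranges: [-176.03, 176.03], [-82.01, 121.73], [-58.28, 71.71], [-173.87, 95.51], [-174.79, -0.11], [-173.66, 173.66]. Speed limits (degrees/s): [136.94, 136.94, 172.46, 180, 180, 180].

INTERFACE

Orientations are given as [roll, pitch, yaw] about the fixed x, y, z axes, in that order (R = Rz(yaw) Ry(pitch) Rx(roll)).
In Python, from plant import ctrl, viewer, close_job gives the robot as it stands. The module is installed in compiled form; this text tells all that it offers.
- The arm moves only by the tool step_arm, never from a script. Its argument "moves" is a list that holds one entry, the list of rows, each a list of 5 numbers: the shift along the world's x, y, z in cm, then the turn about the world's z in rad, then the finger opening in cm, from 0 to 8.76. In form: [[[tx, ty, tz, twist, grip], ...]]. A call has 1 to 10 rows; each row shifts and turns the commanded pose from where the row before left it; what a row does not reach is not made up. A row lasts 1/10 s, in which the tool goes at most 50 mm and 8.59 degrees, less where a joint would pass 70% of its speed; a pose out of reach is approached as far as the arm can. A call with a gripper value outside its range is refused whole. The fingers move at their own pace and stop on an object; the grip force is fixed at half the most. Time passes only in rows, so rows that do not move let the fingers close. It gives the time, the measured TCP pose, the force, the opening and the grip force at its end, in the units of the state.
- ctrl.get_obs(): the state, without advancing time (a new reading comes with each control period).
- viewer.snapshot(name): name is "side" or "top"; returns (picture, depth): 480x640x3 uint8, blue, green, red; 480x640 float32, m along the optical axis (not along the pixel's ray), 0 where there is no reading.
- viewer.camera_info(name): a dict with "camera_matrix" (3x3 intrinsics, pixels), "k1" (the pictures are not rectified: a ray, as slopes to the right and down, at radius r is drawn at 1 + k1 r^2 times it, then the intrinsics apply), "eye" and "orientation" of the camera in the world. Camera axes: x right, y down, z forward; pixel columns grow to the right and rows downward; lengths in m; the calibration is good to about 2 mm. A picture is of the moment at which its call begins. camera_info takes no time and is no camera call.
- close_job(): hands the job in; it is judged then, once.
The state is a dict: "clock": time; "joint_pos": joint angles; "qvel": joint speeds; "tau": joint torques, N m; "tool_pos": TCP position; "orientation": TCP orientation; "force": force on the tool from outside, world axes, zero at the start; "moment": the same for the moment, N m; "opening": finger opening in m; "gripper_force": force on a finger pad.
Only numpy, scipy, OpenCV 4.12 (cv2) and the standard library are available. Lean on these libraries where they do the work, as an engineer would, in place of code of your own. Each camera call takes 0.05 s, during which the arm holds its last target. There are 200 camera calls.

TASK

Mix the vial with the green dot on its cap (green band on its label) on the vortex mixer, which runs for as long as its sprung rubber cup is pushed down: first turn the speed knob so that its white pointer stands at the red mark, then take that vial out of the blue block, stand its foot upright in the cup and press it straight down until the cup meets its hard stop. Finish while still holding the vial in the gripper, upright and still, with the cup kept firmly on its stop by a steady push of 15 to 20 N (it is glass: never much more); do not disturb the other vials or anything else on the bench.

Things in the scene. Friction and masses are not known exactly. Their poses are not given: they have to be found in the camera images.
- mixer: Vortex mixer, heavy, fixed: white housing 210 x 125 mm, front to its own -x, turned up to 0.3 rad. Origin: centre of its underside, z up. Low front deck (56 mm high) with the speed knob at local x = -0.055, y = 0; rear tower (local x 0.015 to 0.105, 78 mm high) with the sprung black rubber cup at local x = 0.060, y = 0.
- speed_knob (a joint): Angle of the black speed knob (rad), vertical axis: 0 = pointer at the first tick (135 deg counter-clockwise from the mixer's +x, seen from above), grows CLOCKWISE seen from above to 4.712 at the last of 11 ticks, 0.471 apart. The red mark is the eighth, at 3.299. Friction 0.03 N m, no clicks, stays where left. Starts at 0.9 to 2.5.
- knob_top (a point): Centre of the knob's top face, on its axis, 83.5 mm above the worktop. Round knob, 32 mm in diameter, 26 mm high, white pointer line on top and side; its lowest 4 mm is a 38 mm skirt just above the deck. Grip it from above across its diameter. The tower's front wall is 70 mm behind its axis.
- knob_pointer (a point): Outer end of the white pointer line on the knob's top, 15 mm from its axis.
- dial_mark (a point): The red mark on the dial scale, 33 mm from the knob's axis, on the deck (57 mm above the worktop).
- mixer_head (a joint): How far the rubber cup is pressed down (m): 0 = up, 0.008 = on its hard stop. The spring pushes back with 3.6 N at the start of travel and about 9.6 N at the stop, which carries all beyond that; let go, the cup springs up.
- cup_floor (a point): Centre of the floor inside the rubber cup; z up. 98 mm above the worktop with the cup up, 90 mm pressed home. The pocket is 12 mm deep, 30 mm wide at the floor, 38 mm at the rim (49 mm outside; rim 110 mm above the worktop when up): the vial's foot stands in it with 1.5 to 2 mm play all round.
- vial_green_mid (a point): Centre (half-way up) of the closed green-banded glass sample vial: round, 27 mm in diameter, 72 mm tall, white ribbed cap with a green dot on top. z up its axis. It stands in one of the vial block's three holes (which one varies), foot 4 mm above the worktop. It weighs 30 to 60 g. This is the one to mix; grip it at or above its centre, so the fingertips clear block and cup.
- vial_green_foot (a point): Centre of the underside of the green-banded vial.
- vial_red_mid (a point): Centre (half-way up) of the closed red-banded glass sample vial: round, 27 mm in diameter, 72 mm tall, white ribbed cap with a red dot on top. z up its axis. It stands in one of the vial block's three holes (which one varies), foot 4 mm above the worktop.
- vial_blue_mid (a point): Centre (half-way up) of the closed blue-banded, smaller glass sample vial: round, 22 mm in diameter, 58 mm tall, black cap. z up its axis. It stands in one of the vial block's three holes (which one varies), foot 4 mm above the worktop.
- vial_block: Blue vial block, fixed: 52 x 190 x 20 mm, long side along its y, origin at the centre of its underside. Three round holes, 30 mm wide and 16 mm deep, 62 mm apart along y.
- wash_bottle: White wash bottle with red spout, 68 x 97 x 191 mm. Bystander: origin at the centre of its underside.
- beaker: Empty glass beaker, 58 mm wide, 70 mm tall. Bystander: origin at the centre of its underside.
- test_strips: Small box of test strips, white with a yellow-brown stripe, 30 x 66 x 22 mm. Bystander: origin at the centre of its underside.
- tape_roll: Roll of yellow tape lying flat, 59 mm wide, 19 mm high. Bystander: origin at the centre of its underside.
- slide_box: Box of cover glasses, white and dark red, 34 x 82 x 30 mm. Bystander: origin at the centre of its underside.
- marker_blue: White marker pen with blue cap, lying, 138 mm long along its y, 12 mm thick. Bystander: origin at the centre of its underside.
- tweezers: Steel tweezers lying flat, 122 mm long along its y, 9 mm high. Bystander: origin at the centre of its underside.
- spare_cap: White screw cap lying open side up, 24 mm wide, 13 mm high. Bystander: origin at the centre of its underside.

How it is judged:
By the outcome, as a careful person would: the job done as asked, in the order asked, and still so for the second after the job is handed in, while the arm keeps its last pose, push and grip.
It also fails if it takes over 72 s, if anything falls off the work surface, if the arm or the gripper's body presses on something with over 40 N, if the wrist force passes 120 N, or if a joint passes its speed limit or range.

## Working session

There is one attempt and no reset: what is moved stays moved. The work goes in short steps, Python scripts to look and compute and a tool call to move; the robot and the scene stay as the last step left them, time stands still between calls to the robot, and variables do not carry over. Pictures are saved under pics/ and viewed, at most 10 in all, crops included, and the job is handed in when it is done.

Besides the shell and the picture viewer there is one more tool, called after "Call:" as name([rows], argument=value, ...), one row to a line, values as JSON. step_arm: Moves the arm, as the interface text tells. Its arguments: {"type":"object","properties":{"moves":{"type":"array","items":{"type":"array","items":{"type":"array","items":{"type":"number"}}}}},"required":["moves"]}

```bash
mkdir -p pics
cat > h.py <<'E'
import numpy as np, cv2
from plant import ctrl, viewer, close_job
from scipy.spatial.transform import Rotation as R
def cam(n):
    c=viewer.camera_info(n); K=np.array(c["camera_matrix"]); o=np.array(c["orientation"],float)
    M=o if o.shape==(3,3) else R.from_euler('xyz',o,degrees=True).as_matrix()
    return K,c["k1"],np.array(c["eye"]),M
def ray(n,uv):
    K,k1,e,M=cam(n); d=(np.array(uv,float)-K[:2,2])/[K[0,0],K[1,1]]
    s=d.copy()
    for _ in range(20): s=d/(1+k1*(s@s))
    return e,M@np.array([s[0],s[1],1.])
def onplane(n,uv,z):
    e,d=ray(n,uv); return e+d*(z-e[2])/d[2]
def proj(n,p):
    K,k1,e,M=cam(n); q=M.T@(np.array(p)-e); s=q[:2]/q[2]; s=s*(1+k1*(s@s))
    return s*[K[0,0],K[1,1]]+K[:2,2]
E
python3 - <<'E'
from h import *
for n in("side","top"):
    print(n,viewer.camera_info(n)); p,d=viewer.snapshot(n); cv2.imwrite(f"pics/{n}0.png",p); np.save(f"pics/{n}0.npy",d)
print(ctrl.get_obs())
E
```

```text
side {'camera_matrix': array([[516.0795947 ,   0.        , 328.95677986],
       [  0.        , 516.0795947 , 230.66105414],
       [  0.        ,   0.        ,   1.        ]]), 'k1': -0.10091393368881793, 'eye': array([ 0.97161208, -0.92301493,  1.00596441]), 'orientation': array([-135.62294175,   -0.21981456,   25.6947154 ])}
top {'camera_matrix': array([[558.44926994,   0.        , 312.8844846 ],
       [  0.        , 558.44926994, 246.36671547],
       [  0.        ,   0.        ,   1.        ]]), 'k1': -0.1747816307067957, 'eye': array([-0.0422613 , -0.01530325,  1.71399282]), 'orientation': array([-159.1063135 ,    0.60632784,  -96.79150414])}
{'clock': 0.1, 'joint_pos': array([-5.40807886e+01,  2.05880580e+01,  6.41030127e-01, -1.66374440e-02,
       -7.01358219e+01, -1.65074943e+01]), 'qvel': array([ 0.01927001, -0.09475814,  0.11916969,  0.17907783, -0.04950485,
       -0.01876669]), 'tau': array([ 4.80056369e-04, -5.84162521e+01,  2.93751007e+01,  7.01547280e+00,
        1.02054072e-02, -5.66768222e-05]), 'tool_pos': array([ 0.2241807 , -0.63624346,  0.22572687]), 'orientation': array([ 1.79916121e+02, -8.54647744e-03, -1.60593941e+02]), 'force': array([ 1.00049174, -0.49511755, -0.4480731 ]), 'moment': array([-0.03735194,  0.09312441,  0.01552033]), 'gripper_force': 0.0, 'opening': 0.08792703121005047}
```

View pics/top0.png

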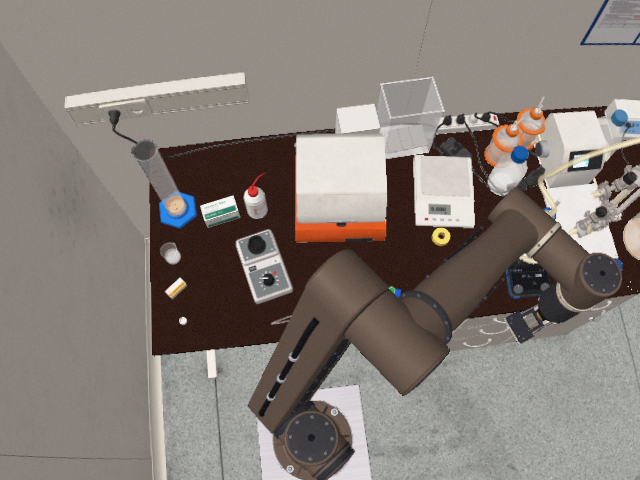

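View pics/side0.png

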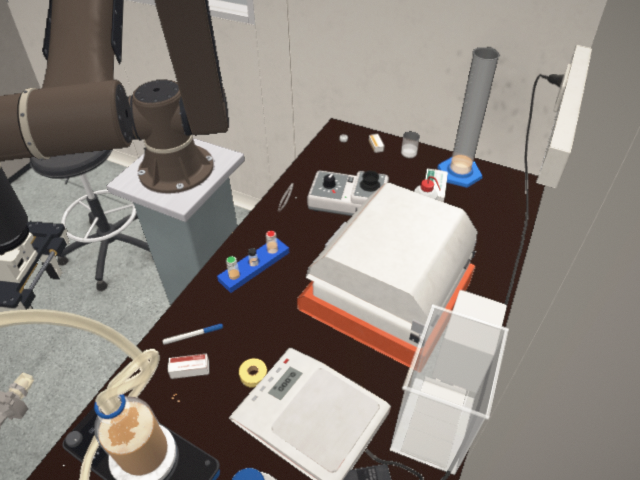

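The top view shows the mixer at about (262,267), with the knob at (268,280) and the cup at (257,244). The side view shows the block at (253,264), with the green-dot cap at (232,260), the nearest hole to the camera. Next I'll measure these.

Run:
```python
from h import *
t=cv2.imread("pics/top0.png"); s=cv2.imread("pics/side0.png")
a=cv2.resize(t[225:307,230:300],None,fx=5,fy=5,interpolation=cv2.INTER_CUBIC)
b=cv2.resize(s[160:220,300:395],None,fx=4,fy=4,interpolation=cv2.INTER_CUBIC)
c=cv2.resize(s[225:295,210:295],None,fx=4,fy=4,interpolation=cv2.INTER_CUBIC)
W=np.zeros((530,740,3),np.uint8); W[:410,:350]=a; W[:240,355:735]=b; W[245:525,355:695]=c
cv2.imwrite("pics/c0.png",W)
for n,uv,z in [("top",(257,244),.11),("side",(371,181),.11),("top",(268,280),.0835),("side",(330,182),.0835),("side",(232,260),.076),("side",(271,235),.076),("side",(253,252),.062)]: print(n,uv,onplane(n,uv,z).round(4))
```

```text
top (257, 244) [0.5967 0.0995 0.11  ]
side (371, 181) [0.6153 0.0861 0.11  ]
top (268, 280) [0.4852 0.0777 0.0835]
side (330, 182) [0.5046 0.0623 0.0835]
side (232, 260) [ 0.414  -0.2915  0.076 ]
side (271, 235) [ 0.4564 -0.1785  0.076 ]
side (253, 252) [ 0.438  -0.2371  0.062 ]
```

View pics/c0.png

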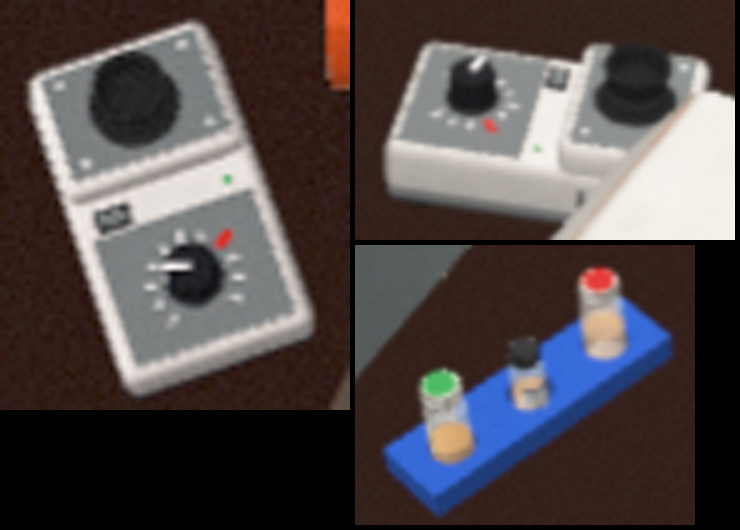

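```bash
cat >> h.py <<'E'
def tri(a,b):
    (e1,d1),(e2,d2)=ray("top",a),ray("side",b); d1/=np.linalg.norm(d1); d2/=np.linalg.norm(d2)
    A=np.stack([d1,-d2],1); t=np.linalg.lstsq(A,e2-e1,rcond=None)[0]
    p,q=e1+d1*t[0],e2+d2*t[1]; return (p+q)/2,np.linalg.norm(p-q)
E
python3 - <<'E'
from h import *
K=tri((268.4,278.6),(329.2,177)); C=tri((256.4,242.6),(370.7,176.7))
print("knob",K,"cup",C)
k=onplane("top",(268.4,278.6),.0835);c=onplane("top",(256.4,242.6),.11); print(k,c,onplane("side",(329.2,177),.0835),onplane("side",(370.7,176.7),.11))
d=(c-k)[:2]; print(np.hypot(*d),np.degrees(np.arctan2(d[1],d[0])))
t=cv2.imread("pics/top0.png"); hsv=cv2.cvtColor(t,cv2.COLOR_BGR2HSV)
m=((hsv[...,0]<10)|(hsv[...,0]>170))&(hsv[...,1]>130)&(hsv[...,2]>120); m[:265]=0;m[285:]=0;m[:,:260]=0;m[:,285:]=0
uv=np.argwhere(m).mean(0)[::-1]; print("red",uv,onplane("top",uv,.057),m.sum())
# housing outline corners of deck
g=onplane("top",(268.4,278.6),.0835); r=onplane("top",uv,.057)[:2]-g[:2]; print(np.hypot(*r),np.degrees(np.arctan2(r[1],r[0])))
p=onplane("top",(230+165/5,225+268/5),.0835)[:2]-g[:2]; print("ptr",np.hypot(*p),np.degrees(np.arctan2(p[1],p[0])))
s=cv2.imread("pics/side0.png"); hsv=cv2.cvtColor(s,cv2.COLOR_BGR2HSV)
for nm,lo,hi in(("green",45,75),("redc",-1,8)):
    m=(hsv[...,0]>lo)&(hsv[...,0]<hi)&(hsv[...,1]>130)&(hsv[...,2]>100); m[:225]=0;m[270:]=0;m[:,:215]=0;m[:,285:]=0
    ys,xs=np.nonzero(m); print(nm,m.sum(),xs.min(),xs.max(),ys.min(),ys.max(),xs.mean(),ys.mean(),onplane("side",(xs.mean(),ys.mean()),.076))
E
```

```text
knob (array([0.49177425, 0.07784932, 0.08380894]), np.float64(0.005677298626562136)) cup (array([0.60495575, 0.10278804, 0.10745971]), np.float64(0.005450146028878848))
[0.48950783 0.076095   0.0835    ] [0.60151669 0.10099562 0.11      ] [0.49331792 0.08076768 0.0835    ] [0.60765404 0.10248849 0.11      ]
0.11474330049181371 12.533564393443347
red [274.28571429 272.57142857] [0.51562164 0.05745216 0.057     ] 7
0.03208561251704663 -35.5233171713313
ptr 0.016615745936807612 83.11922876561778
green 24 228 233 257 261 230.375 259.0 [ 0.40877077 -0.29056584  0.076     ]
redc 33 267 273 230 235 270.5151515151515 232.75757575757575 [ 0.45138599 -0.17229524  0.076     ]
```

```bash
cat >> h.py <<'E'
def cloud(n,d):
    K,k1,e,M=cam(n); v,u=np.mgrid[:480,:640]
    uv=cv2.undistortPoints(np.stack([u,v],-1).reshape(-1,1,2).astype(float),K,np.array([k1,0,0,0,0])).reshape(480,640,2)
    P=np.concatenate([uv,np.ones((480,640,1))],-1)*d[...,None]; return P@M.T+e
E
python3 - <<'E'
from h import *
for n in("top","side"):
    P=cloud(n,np.load(f"pics/{n}0.npy").astype(float)).reshape(-1,3)
    g={}
    for i,x in enumerate(np.arange(.35,.9,.04)):
        row=[]
        for y in np.arange(.3,-.4,-.04):
            m=(abs(P[:,0]-x)<.02)&(abs(P[:,1]-y)<.02)&(P[:,2]<1)
            row.append(int(np.percentile(P[m,2],95)*1000) if m.sum()>3 else -1)
        print(f"{x:.2f}",row)
    for nm,c,z0,z1,r in(("cup",(.604,.102),.103,.116,.035),("knob",(.4915,.078),.076,.092,.03),("green",(.409,-.29),.068,.085,.03)):
        m=(np.hypot(P[:,0]-c[0],P[:,1]-c[1])<r)&(P[:,2]>z0)&(P[:,2]<z1)
        if m.sum(): print(n,nm,m.sum(),P[m].mean(0).round(4),P[m].min(0).round(4),P[m].max(0).round(4))
    # deck plane points
    m=(abs(P[:,2]-.057)<.005)&(np.hypot(P[:,0]-.49,P[:,1]-.078)<.1)
    print(cv2.minAreaRect(P[m,:2].astype(np.float32)))
    m=(P[:,2]>.045)&(P[:,2]<.115)&(abs(P[:,0]-.54)<.16)&(abs(P[:,1]-.09)<.11)
    print("house",cv2.minAreaRect(P[m,:2].astype(np.float32)))
E
```

```text
0.35 [6, 5, 5, 6, 7, 7, 8, 7, -1, -1, -1, -839, -835, -841, -836, -842, -1, 688]
0.39 [5, 6, 6, 4, 6, 6, 7, 6, -1, -1, -1, -1, -839, -835, -840, 79, 22, -1]
0.43 [5, 5, 5, 5, 50, 58, 50, 6, 5, -1, -1, -1, -1, -836, -1, 78, 20, 6]
0.47 [5, 6, 4, 4, 58, 82, 83, 60, 7, -1, -1, -1, -1, -1, 7, 6, 5, 5]
0.51 [6, 5, 6, 6, 61, 84, 84, 62, 6, 4, -1, -1, -1, -1, 5, 6, 6, 5]
0.55 [6, 5, 5, 7, 80, 78, 73, 58, 5, 6, 6, -1, -1, 6, 5, 6, 6, 5]
0.59 [5, 6, 5, 54, 105, 110, 85, 48, 6, 6, 6, 5, 51, 54, 57, 64, 7, 6]
0.63 [5, 4, 6, 74, 85, 111, 84, 7, 128, 157, 167, 172, 180, 186, 192, 196, 7, 6]
0.67 [6, 7, 5, 4, 6, 65, 75, 5, 210, 222, 226, 228, 230, 232, 233, 233, 5, 5]
0.71 [6, 59, 51, 5, 4, 86, 7, 6, 227, 235, 235, 236, 236, 236, 235, 238, 4, 6]
0.75 [7, 64, 63, 63, 113, 155, 126, 6, 72, 237, 237, 237, 237, 237, 236, 237, 9, 6]
0.79 [16, 62, 64, 63, 6, 183, 188, 5, 70, 237, 238, 238, 238, 238, 238, 238, 6, 7]
0.83 [15, 7, 6, 6, 6, -1, 6, 6, 6, 239, 239, 240, 240, 238, 239, 240, 237, 5]
0.87 [5, 6, 8, 7, 7, 5, 7, 6, 6, 239, 239, 239, 237, 236, 238, 237, 232, 6]
top cup 79 [0.6055 0.1035 0.1087] [0.
[... 1264 characters left out ...]
82, 191, -1, -1, 235, 235, 235, 235, 236, 236, 235, 114, 3]
0.83 [11, 4, 4, -1, -1, -1, -1, -1, -1, 236, 236, 236, 236, 237, 236, 236, 122, 3]
0.87 [3, 4, 4, 3, -1, -1, -1, -1, -1, 237, 237, 237, 237, 236, 236, 234, 204, 2]
side cup 118 [0.6035 0.106  0.1085] [0.5806 0.0801 0.1033] [0.6276 0.1307 0.1153]
side knob 94 [0.4937 0.0753 0.083 ] [0.4777 0.0603 0.076 ] [0.5094 0.0945 0.0884]
side green 80 [ 0.4128 -0.2936  0.0751] [ 0.3977 -0.3048  0.0681] [ 0.4231 -0.2809  0.0798]
((0.5041836500167847, 0.07935867458581924), (0.12682092189788818, 0.12748245894908905), 16.439159393310547)
house ((0.5460720658302307, 0.08717949688434601), (0.2084762156009674, 0.13169105350971222), 11.589128494262695)
```

Call:
step_arm([
  [[0.5, 1.5, 0, 0.04, 8.7], [1, 2.5, 0, 0.08, 8], [1.3, 3.5, 0, 0.09, 7], [1.4, 3.8, 0, 0.09, 6], [1.4, 3.8, 0, 0.09, 5], [1.4, 3.8, 0, 0.09, 5], [1.4, 3.8, 0, 0.09, 5], [1.4, 3.8, 0, 0.09, 5], [1.4, 3.8, 0, 0.09, 5], [1.4, 3.8, 0, 0.09, 5]],
])

```text
clock: 1.1
tool_pos: [0.3501, -0.2935, 0.2265]
orientation: [-180.0, 0.0, -112.2]
force: [1.4, -0.3, -0.0]
opening: 0.05
gripper_force: 0.0
```

Call:
step_arm([
  [[1.4, 3.8, 0, 0.09, 5], [1.4, 3.8, 0, 0.09, 5], [1.4, 3.8, 0, 0.09, 5], [1.4, 3.8, 0, 0.09, 5], [1.4, 3.8, 0, 0.09, 5], [1.4, 3.8, 0, 0.09, 5], [1.4, 3.8, 0, 0.09, 5], [1.4, 3.8, 0, 0.09, 5], [1, 2.5, 0, 0.09, 5], [0, 0, 0, 0, 5]],
])

```text
clock: 2.1
tool_pos: [0.4727, 0.0362, 0.2262]
orientation: [180.0, 0.0, -65.6]
force: [-0.2, -0.8, -0.1]
opening: 0.0504
gripper_force: 0.0
```

Call:
step_arm([
  [[0.9, 2, -3, 0, 5], [1, 2.1, -3, 0, 5], [0, 0, -3, 0, 5], [0, 0, -2.6, 0, 5], [0, 0, 0, 0, 5]],
])

```text
clock: 2.6
tool_pos: [0.4882, 0.0731, 0.1074]
orientation: [179.6, 0.0, -66.1]
force: [-1.0, -0.2, 0.0]
opening: 0.05
gripper_force: 0.0
```

Run:
```python
from h import *
t,_=viewer.snapshot("top"); s,_=viewer.snapshot("side"); cv2.imwrite("pics/s1.png",s); cv2.imwrite("pics/t1.png",t)
o=ctrl.get_obs(); print(o["tool_pos"],o["force"])
a=cv2.resize(t[215:315,210:310],None,fx=4,fy=4,interpolation=cv2.INTER_CUBIC)
b=cv2.resize(s[120:220,290:390],None,fx=4,fy=4,interpolation=cv2.INTER_CUBIC)
cv2.imwrite("pics/c1.png",np.hstack([a,b]))
```

```text
[0.49099127 0.074043   0.11099316] [-0.36624374  0.55734102  1.18885814]
```

View pics/c1.png

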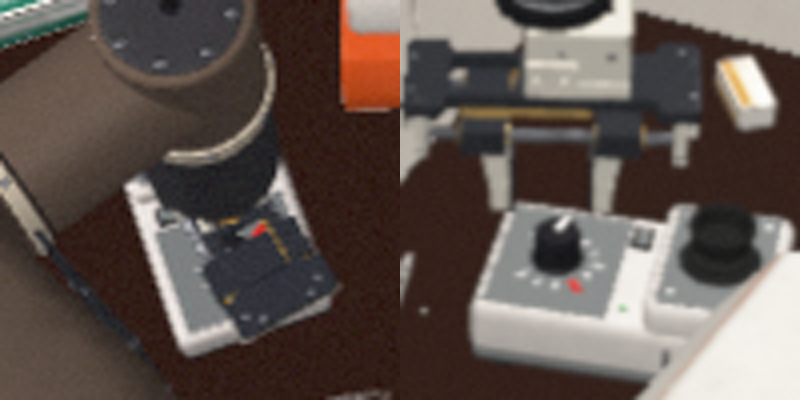

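The fingers straddle the knob in the side crop, with the knob top at crop (558,230) and the tips at (497,208) and (603,208). Now I'll descend and close.

Call:
step_arm([
  [[0.1, 0.3, -1.5, 0, 5], [0, 0, -1.5, 0, 5], [0, 0, -1, 0, 5], [0, 0, -0.4, 0, 5], [0, 0, 0, 0, 5], [0, 0, 0, 0, 4], [0, 0, 0, 0, 3], [0, 0, 0, 0, 2.5], [0, 0, 0, 0, 2.5], [0, 0, 0, 0, 2.5]],
])

```text
clock: 3.7
tool_pos: [0.4926, 0.0775, 0.067]
orientation: [-180.0, -0.0, -66.0]
force: [-1.1, 0.7, 5.4]
opening: 0.0308
gripper_force: 30.1
```

Run:
```python
from h import *
o=ctrl.get_obs(); print(o["tool_pos"],o["force"],o["moment"],o["orientation"],o["opening"],o["gripper_force"])
```

```text
[0.4926079  0.0775065  0.06701785] [-1.07123979  0.66489577  5.41269013] [ 0.06195163  0.52584114 -0.00890031] [-1.79959251e+02 -4.51218104e-03 -6.60387636e+01] 0.030788246732994486 30.07827653666027
```

Call:
step_arm([
  [[0, 0, 0, -0.1, 2.5], [0, 0, 0, -0.14, 2.5], [0, 0, 0, -0.14, 2.5], [0, 0, 0, -0.14, 2.5], [0, 0, 0, -0.14, 2.5], [0, 0, 0, -0.14, 2.5], [0, 0, 0, -0.14, 2.5], [0, 0, 0, -0.14, 2.5], [0, 0, 0, -0.14, 2.5], [0, 0, 0, -0.14, 2.5]],
])

```text
clock: 4.7
tool_pos: [0.4915, 0.0778, 0.0669]
orientation: [179.9, -0.0, -144.3]
force: [-8.0, 5.0, 10.5]
opening: 0.0303
gripper_force: 30.2
```

Call:
step_arm([
  [[0, 0, 0, -0.14, 2.5], [0, 0, 0, -0.14, 2.5], [0, 0, 0, -0.14, 2.5], [0, 0, 0, -0.14, 2.5], [0, 0, 0, -0.14, 2.5], [0, 0, 0, -0.09, 2.5], [0, 0, 0, 0, 2.5], [0, 0, 0, 0, 2.5]],
])

```text
clock: 5.5
tool_pos: [0.4914, 0.0785, 0.067]
orientation: [179.9, -0.1, 170.7]
force: [-9.6, 8.5, 10.5]
opening: 0.0309
gripper_force: 30.2
```

Call:
step_arm([
  [[0, 0, 0, 0, 3.5], [0, 0, 0, 0, 4.5], [0, 0, 0, 0, 5], [0, 0, 0, 0, 5], [0, 0, 2, 0, 5], [0, 0, 3, 0, 5], [0, 0, 4, 0, 5], [0, 0, 0, 0, 5]],
])

```text
clock: 6.3
tool_pos: [0.4953, 0.0783, 0.1615]
orientation: [179.8, 0.4, 170.8]
force: [0.0, 0.7, -0.1]
opening: 0.05
gripper_force: 0.0
```

Run:
```python
from h import *
t,_=viewer.snapshot("top"); s,_=viewer.snapshot("side"); cv2.imwrite("pics/s2.png",s); cv2.imwrite("pics/t2.png",t)
o=ctrl.get_obs(); print(o["tool_pos"],o["force"],o["orientation"])
a=cv2.resize(t[240:300,240:300],None,fx=6,fy=6,interpolation=cv2.INTER_CUBIC)
b=cv2.resize(s[160:205,305:360],None,fx=8,fy=8,interpolation=cv2.INTER_CUBIC)
cv2.imwrite("pics/c2.png",np.hstack([a,b]))
```

```text
[0.49274754 0.07753939 0.15733952] [ 0.26126378 -0.42959553 -0.65601631] [1.79906886e+02 9.68450583e-02 1.70739128e+02]
```

View pics/c2.png

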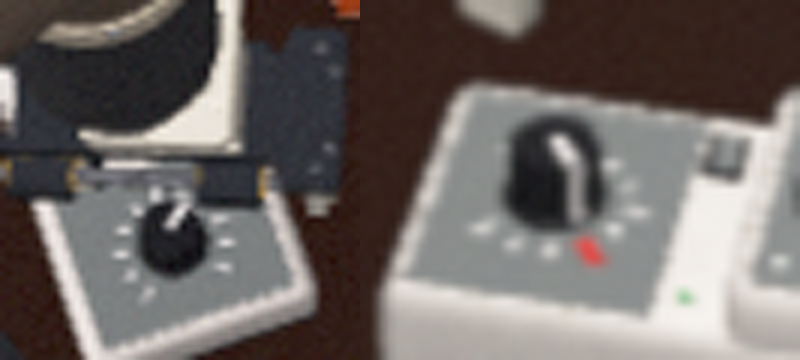

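Run:
```python
from h import *
ang=lambda d:np.degrees(np.arctan2(d[1],d[0]))
f=lambda x,y:(305+(x-360+.5)/8-.5,160+(y+.5)/8-.5)
i=onplane("side",f(556,140),.0835);o=onplane("side",f(578,173),.0835)
print("side ptr",i,o,np.hypot(*(o-i)[:2]),ang(o-i))
r=onplane("side",f(590,250),.057); print("red",r)
for y,z in((185,.079),(212,.066)): print("sideline",onplane("side",f(579 if y<200 else 582,y),z))
g=lambda x,y:(240+(x+.5)/6-.5,240+(y+.5)/6-.5)
i2=onplane("top",g(171,229),.0835);o2=onplane("top",g(184,209),.0835)
print("top ptr",i2,o2,np.hypot(*(o2-i2)[:2]),ang(o2-i2))
# knob centre from ticks: list
for n,fn,pts in(("top",g,[(148,294),(132,273),(123,253),(127,232),(223,267),(226,243)]),("side",f,[(481,227),(514,243),(550,250),(590,250),(614,230),(638,211),(630,188),(615,165)])):
    P=np.array([onplane(n,fn(*p),.057)[:2] for p in pts]); 
    A=np.c_[2*P,np.ones(len(P))]; s=np.linalg.lstsq(A,(P**2).sum(1),rcond=None)[0]; c=s[:2]
    print(n,c,np.sqrt(s[2]+c@c),[round(ang(p-c),1) for p in P])
```

```text
side ptr [0.49309118 0.08035483 0.0835    ] [0.50763116 0.0676521  0.0835    ] 0.019307261112968082 -41.14180963371834
red [0.5158861  0.06051139 0.057     ]
sideline [0.50843993 0.06683922 0.079     ]
sideline [0.50911584 0.06808859 0.066     ]
top ptr [0.49234823 0.07681226 0.0835    ] [0.50225382 0.06920013 0.0835    ] 0.012492608331668003 -37.541116259695585
top [0.48965619 0.07722366] 0.026765972785633554 [np.float64(144.1), np.float64(113.1), np.float64(87.1), np.float64(62.5), np.float64(-117.5), np.float64(-89.2)]
side [0.4926299  0.07973407] 0.028586595737458385 [np.float64(-123.2), np.float64(-94.5), np.float64(-67.0), np.float64(-39.6), np.float64(-12.8), np.float64(13.3), np.float64(38.1), np.float64(66.0)]
```

Both views put the pointer at about -39° to -40°, and the red mark at about -40°, so the knob is set. Next is the vial: the arm has moved, so I'll check it in both views.

Run:
```python
from h import *
R_={}
for n in("top","side"):
    s=cv2.imread(f"pics/{n[0]}2.png"); h=cv2.cvtColor(s,cv2.COLOR_BGR2HSV)
    for nm,p in(("green",(.41,-.292,.076)),("red",(.452,-.175,.076))):
        u,v=proj(n,p).astype(int); 
        m=((h[...,0]>45)&(h[...,0]<75) if nm=="green" else (h[...,0]<8)|(h[...,0]>172))&(h[...,1]>120)&(h[...,2]>90)
        w=np.zeros_like(m); w[v-9:v+9,u-10:u+10]=1; m&=w
        ys,xs=np.nonzero(m); 
        if len(xs): R_[n,nm]=(xs.mean(),ys.mean()); print(n,nm,(u,v),len(xs),R_[n,nm],onplane(n,R_[n,nm],.076))
        else: print(n,nm,"none",(u,v))
for nm in("green","red"):
    if ("top",nm) in R_ and ("side",nm) in R_: print(nm,tri(R_["top",nm],R_["side",nm]))
```

```text
top green (np.int64(390), np.int64(289)) 24 (np.float64(391.2916666666667), np.float64(290.0)) [ 0.40960276 -0.29310478  0.076     ]
top red (np.int64(351), np.int64(281)) 31 (np.float64(351.61290322580646), np.float64(281.1290322580645)) [ 0.45278845 -0.17650947  0.076     ]
side green (np.int64(230), np.int64(259)) 28 (np.float64(230.32142857142858), np.float64(259.0)) [ 0.40865457 -0.29062263  0.076     ]
side red (np.int64(270), np.int64(233)) 42 (np.float64(270.2142857142857), np.float64(232.64285714285714)) [ 0.45050161 -0.17227822  0.076     ]
green (array([ 0.40946646, -0.29237696,  0.07794623]), np.float64(0.0011260681086311464))
red (array([ 0.45215748, -0.17573297,  0.07965924]), np.float64(0.001248028973202099))
```

Call:
step_arm([
  [[-0.4, -2, 0, 0.1, 5], [-0.8, -3.5, 0, 0.14, 5], [-0.9, -4.1, 0, 0.14, 5], [-0.9, -4.1, 0, 0.14, 5], [-0.9, -4.1, 0, 0.14, 5], [-0.9, -4.1, 0, 0.14, 5], [-0.9, -4.1, 0, 0.14, 5], [-0.9, -4.1, 0, 0.14, 5], [-0.9, -4.1, 0, 0.14, 5], [-0.7, -2.8, 0, 0.14, 5]],
])

```text
clock: 7.4
tool_pos: [0.4119, -0.2828, 0.1551]
orientation: [179.9, -0.0, -113.4]
force: [0.9, 0.3, -0.5]
opening: 0.0502
gripper_force: 0.0
```

Call:
step_arm([
  [[0, 0, -2, 0.024, 5], [0, 0, -2, 0, 5], [0, 0, -1, 0, 5], [0, 0, 0, 0, 5], [0, 0, 0, 0, 5]],
])

```text
clock: 7.9
tool_pos: [0.4135, -0.2809, 0.1065]
orientation: [180.0, -0.0, -112.2]
force: [0.6, 0.3, 0.0]
opening: 0.0499
gripper_force: 0.0
```

Run:
```python
from h import *
s,_=viewer.snapshot("side"); t,_=viewer.snapshot("top")
for i in range(2): o=ctrl.get_obs(); print(o["tool_pos"],o["force"],o["orientation"])
u,v=proj("side",[.4094,-.2925,.09]).astype(int); b=cv2.resize(s[v-45:v+45,u-45:u+45],None,fx=4,fy=4,interpolation=cv2.INTER_CUBIC)
u,v=proj("side",[.4915,.078,.0835]).astype(int); a=cv2.resize(s[v-22:v+23,u-22:u+23],None,fx=8,fy=8,interpolation=cv2.INTER_CUBIC)
cv2.imwrite("pics/c3.png",np.hstack([a,b]))
cv2.imwrite("pics/s3.png",s);cv2.imwrite("pics/t3.png",t)
```

```text
[ 0.4140289  -0.28092428  0.10725702] [-0.49577203 -0.23969667  0.22928193] [-1.79938953e+02 -1.65460179e-04 -1.12186282e+02]
[ 0.4140289  -0.28092428  0.10725702] [-0.49577203 -0.23969667  0.22928193] [-1.79938953e+02 -1.65460179e-04 -1.12186282e+02]
```

View pics/c3.png

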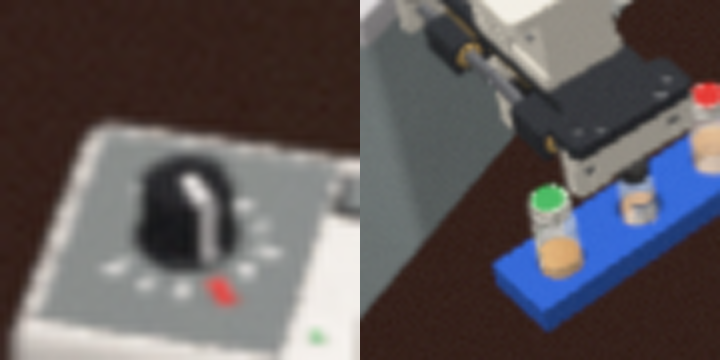

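The side crop shows the pointer in line with the red mark. The open gripper is above the vials, about 12 mm short of the green one at crop (549,200). I'll shift over, descend and grip.

Call:
step_arm([
  [[-0.2, -0.6, 0, 0, 5], [-0.25, -0.55, 0, 0, 5], [0, 0, 0, 0, 5], [0, 0, 0, 0, 5]],
])

```text
clock: 8.4
tool_pos: [0.4088, -0.2928, 0.1067]
orientation: [-180.0, 0.0, -112.3]
force: [0.2, -0.6, -0.3]
opening: 0.0499
gripper_force: 0.0
```

Call:
step_arm([
  [[0, 0, -1.5, 0, 5], [0, 0, -1.5, 0, 5], [0, 0, -1.5, 0, 5], [0, 0, -1.5, 0, 5], [0, 0, -1, 0, 5], [0, 0, -0.3, 0, 5], [0, 0, 0, 0, 5]],
])

```text
clock: 9.1
tool_pos: [0.4088, -0.2924, 0.0334]
orientation: [180.0, -0.0, -112.2]
force: [0.3, -0.3, 0.9]
opening: 0.0499
gripper_force: 0.0
```

Call:
step_arm([
  [[0, 0, 0, 0, 4], [0, 0, 0, 0, 3.2], [0, 0, 0, 0, 2.8], [0, 0, 0, 0, 2.4], [0, 0, 0, 0, 2.2], [0, 0, 0, 0, 2.2], [0, 0, 0, 0, 2.2]],
])

```text
clock: 9.8
tool_pos: [0.4091, -0.2926, 0.0339]
orientation: [-180.0, -0.0, -112.2]
force: [-0.2, 1.4, 6.6]
opening: 0.0265
gripper_force: 30.0
```

Call:
step_arm([
  [[0, 0, 0.5, 0, 2.2], [0, 0, 1, 0, 2.2], [0, 0, 2, 0, 2.2], [0, 0, 2.5, 0, 2.2], [0, 0, 3, 0, 2.2], [0, 0, 3, 0, 2.2], [0, 0, 2.6, 0, 2.2], [0, 0, 2, 0, 2.2], [0, 0, 0, 0, 2.2], [0, 0, 0, 0, 2.2]],
])

```text
clock: 10.8
tool_pos: [0.4088, -0.2923, 0.2001]
orientation: [-179.9, 0.0, -112.2]
force: [0.1, -0.3, -0.9]
opening: 0.0266
gripper_force: 30.0
```

Run:
```python
from h import *
s,_=viewer.snapshot("side"); t,_=viewer.snapshot("top"); cv2.imwrite("pics/s4.png",s)
o=ctrl.get_obs(); print(o["tool_pos"],o["force"],o["orientation"],o["opening"])
u,v=proj("side",o["tool_pos"]).astype(int); b=cv2.resize(s[v-60:v+60,u-60:u+60],None,fx=4,fy=4,interpolation=cv2.INTER_CUBIC)
cv2.imwrite("pics/c4.png",b); print(u,v)
```

```text
[ 0.40820235 -0.29217834  0.19888001] [-0.00610763 -0.01049938 -0.69739622] [ 1.79920015e+02  9.09025874e-03 -1.12238261e+02] 0.02613393961494444
222 222
```

View pics/c4.png

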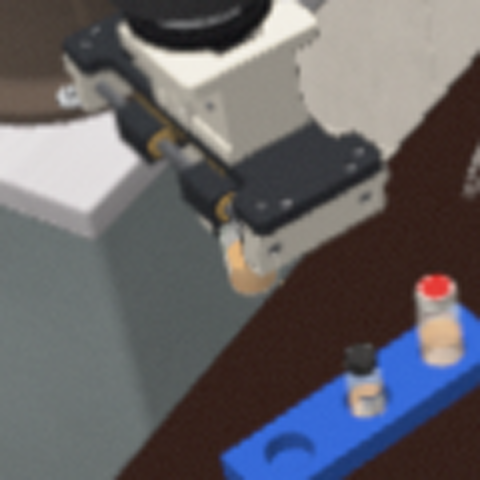

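Call:
step_arm([
  [[0.3, 1.5, 0, 0.06, 2.2], [0.6, 3, 0, 0.1, 2.2], [0.8, 4, 0, 0.12, 2.2], [0.8, 4.4, 0, 0.12, 2.2], [0.8, 4.4, 0, 0.12, 2.2], [0.8, 4.4, 0, 0.12, 2.2], [0.8, 4.4, 0, 0.12, 2.2], [0.8, 4.4, 0, 0.12, 2.2], [1, 4.4, 0, 0.12, 2.2], [1.3, 3, 0, 0.08, 2.2]],
])

```text
clock: 11.9
tool_pos: [0.4883, 0.0889, 0.1988]
orientation: [179.9, 0.0, -50.0]
force: [0.6, -0.7, -0.1]
opening: 0.0268
gripper_force: 30.0
```

Call:
step_arm([
  [[2, 1.7, 0, 0, 2.2], [2.5, 0, 0, 0, 2.2], [2.5, 0, 0, 0, 2.2], [2.5, 0, 0, 0, 2.2], [1.5, 0, 0, 0, 2.2], [0.55, 0, 0, 0, 2.2], [0, 0, 0, 0, 2.2], [0, 0, 0, 0, 2.2]],
])

```text
clock: 12.7
tool_pos: [0.6035, 0.1034, 0.199]
orientation: [179.9, 0.0, -50.4]
force: [0.5, 0.9, -0.4]
opening: 0.0267
gripper_force: 30.0
```

Call:
step_arm([
  [[0, 0, -1, 0, 2.2], [0, 0, -1.5, 0, 2.2], [0, 0, -1.5, 0, 2.2], [0, 0, -0.8, 0, 2.2], [0, 0, -0.2, 0, 2.2], [0, 0, 0, 0, 2.2]],
])

```text
clock: 13.3
tool_pos: [0.6042, 0.1035, 0.1496]
orientation: [180.0, -0.0, -50.3]
force: [-0.5, 0.1, 0.0]
opening: 0.0269
gripper_force: 30.0
```

Run:
```python
from h import *
s,_=viewer.snapshot("side"); t,_=viewer.snapshot("top"); cv2.imwrite("pics/s5.png",s)
o=ctrl.get_obs(); print(o["tool_pos"],o["force"],o["orientation"],o["opening"])
u,v=proj("side",[.6045,.104,.11]).astype(int); b=cv2.resize(s[v-35:v+25,u-35:u+25],None,fx=8,fy=8,interpolation=cv2.INTER_CUBIC)
a=t[180:300,200:320]
cv2.imwrite("pics/c5.png",np.hstack([b,np.vstack([cv2.resize(a,(300,300)),np.zeros((180,300,3),np.uint8)])])); print(u,v)
for nm,p in(("rim",[.6045,.104,.11]),("foot",np.r_[o["tool_pos"][:2],o["tool_pos"][2]-.03])): q=proj("side",p); print(nm,q,(q-[u-35,v-35]+.5)*8-.5)
```

```text
[0.60474924 0.10371743 0.15030871] [ 0.41782176 -0.12408273 -0.49086071] [-1.79939045e+02 -2.44034234e-02 -5.03329778e+01] 0.026725454602205115
369 176
rim [369.83813991 176.05292383] [290.20511931 283.92339063]
foot [370.10905616 173.18857647] [292.37244927 261.00861176]
```

View pics/c5.png

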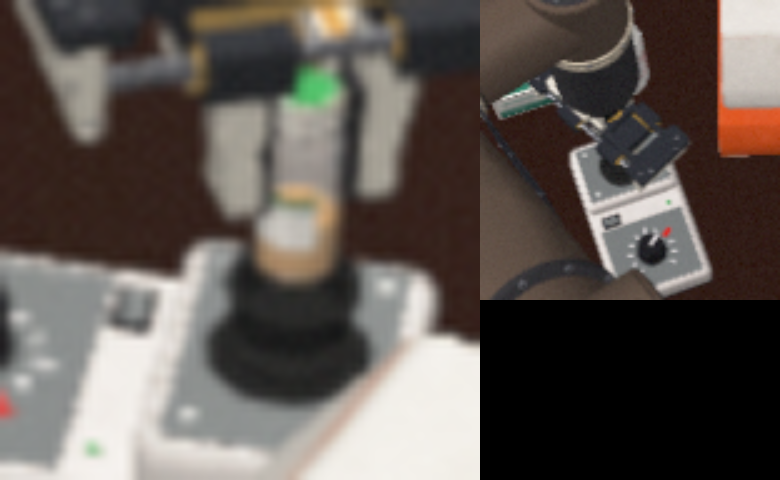

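The vial's foot, at crop (295,265), is centred over the cup, whose rim spans x 230–358. Its cap is at (316,85). I'll descend while watching the force.

Call:
step_arm([
  [[0, 0, -0.4, 0, 2.2], [0, 0, -0.4, 0, 2.2], [0, 0, -0.4, 0, 2.2], [0, 0, -0.4, 0, 2.2], [0, 0, 0, 0, 2.2], [0, 0, 0, 0, 2.2]],
])

```text
clock: 14.0
tool_pos: [0.6044, 0.1035, 0.1334]
orientation: [180.0, 0.0, -50.3]
force: [-0.0, -0.4, -1.0]
opening: 0.0265
gripper_force: 30.0
```

Run:
```python
from h import *
o=ctrl.get_obs(); print(o["tool_pos"],o["force"],o["moment"])
p=np.array([.6045,.1037,.15])
for dz in(.042,-.03): print((proj("side",p+[0,0,dz])-[334,141]+.5)*8-.5)
```

```text
[0.60436174 0.10347408 0.13338848] [-2.13527774e-04 -3.51265297e-01 -1.04581486e+00] [-0.03826925  0.10387827 -0.00266828]
[304.67409151  89.85383468]
[291.61629889 261.54180884]
```

Call:
step_arm([
  [[0, 0, -0.2, 0, 2.2], [0, 0, -0.2, 0, 2.2], [0, 0, -0.2, 0, 2.2], [0, 0, 0, 0, 2.2], [0, 0, 0, 0, 2.2]],
])

```text
clock: 14.5
tool_pos: [0.6045, 0.1035, 0.1279]
orientation: [-180.0, -0.0, -50.3]
force: [-0.8, -0.8, 3.4]
opening: 0.0263
gripper_force: 30.0
```

Call:
step_arm([
  [[0, 0, -0.1, 0, 2.2], [0, 0, -0.1, 0, 2.2], [0, 0, 0, 0, 2.2], [0, 0, 0, 0, 2.2], [0, 0, 0, 0, 2.2]],
])

```text
clock: 15.0
tool_pos: [0.6045, 0.1035, 0.1257]
orientation: [-180.0, -0.0, -50.3]
force: [-1.5, -0.1, 4.3]
opening: 0.0265
gripper_force: 30.0
```

Call:
step_arm([
  [[0, 0, -0.1, 0, 2.2], [0, 0, -0.1, 0, 2.2], [0, 0, -0.1, 0, 2.2], [0, 0, -0.1, 0, 2.2], [0, 0, 0, 0, 2.2], [0, 0, 0, 0, 2.2], [0, 0, 0, 0, 2.2]],
])

```text
clock: 15.7
tool_pos: [0.6045, 0.1035, 0.1219]
orientation: [-180.0, -0.0, -50.3]
force: [-2.5, -0.3, 7.7]
opening: 0.0267
gripper_force: 30.0
```

Call:
step_arm([
  [[0, 0, -0.1, 0, 2.2], [0, 0, 0, 0, 2.2], [0, 0, 0, 0, 2.2], [0, 0, 0, 0, 2.2]],
])

```text
clock: 16.1
tool_pos: [0.6045, 0.1035, 0.121]
orientation: [-180.0, -0.0, -50.3]
force: [-1.3, -0.6, 8.3]
opening: 0.0264
gripper_force: 30.0
```

Call:
step_arm([
  [[0, 0, -0.05, 0, 2.2], [0, 0, 0, 0, 2.2], [0, 0, 0, 0, 2.2]],
])

```text
clock: 16.4
tool_pos: [0.6045, 0.1036, 0.1206]
orientation: [-180.0, -0.0, -50.3]
force: [-2.3, 0.5, 7.8]
opening: 0.0263
gripper_force: 30.0
```

Call:
step_arm([
  [[0, 0, -0.05, 0, 2.2], [0, 0, 0, 0, 2.2], [0, 0, 0, 0, 2.2]],
])

```text
clock: 16.7
tool_pos: [0.6045, 0.1035, 0.1201]
orientation: [-180.0, -0.0, -50.3]
force: [-3.0, 1.1, 8.2]
opening: 0.0265
gripper_force: 30.0
```

Call:
step_arm([
  [[0, 0, -0.03, 0, 2.2], [0, 0, 0, 0, 2.2], [0, 0, 0, 0, 2.2]],
])

```text
clock: 17.0
tool_pos: [0.6045, 0.1035, 0.12]
orientation: [-180.0, -0.0, -50.3]
force: [-2.6, 0.6, 9.1]
opening: 0.0266
gripper_force: 30.0
```

Call:
step_arm([
  [[0, 0, -0.03, 0, 2.2], [0, 0, 0, 0, 2.2], [0, 0, 0, 0, 2.2]],
])

```text
clock: 17.3
tool_pos: [0.6046, 0.1035, 0.1199]
orientation: [-180.0, -0.0, -50.3]
force: [-3.3, -0.1, 10.8]
opening: 0.0262
gripper_force: 30.0
```

Call:
step_arm([
  [[-0.03, 0, -0.03, 0, 2.2], [0, 0, 0, 0, 2.2], [0, 0, 0, 0, 2.2]],
])

```text
clock: 17.6
tool_pos: [0.6045, 0.1035, 0.1199]
orientation: [-179.9, -0.0, -50.3]
force: [-3.7, -0.1, 11.5]
opening: 0.0266
gripper_force: 30.0
```

Call:
step_arm([
  [[0, 0, -0.03, 0, 2.2], [0, 0, 0, 0, 2.2], [0, 0, 0, 0, 2.2]],
])

```text
clock: 17.9
tool_pos: [0.6046, 0.1035, 0.1199]
orientation: [-179.9, -0.1, -50.3]
force: [-4.7, -0.4, 14.0]
opening: 0.0266
gripper_force: 30.0
```

Call:
step_arm([
  [[0, 0, -0.03, 0, 2.2], [0, 0, 0, 0, 2.2], [0, 0, 0, 0, 2.2], [0, 0, 0, 0, 2.2]],
])

```text
clock: 18.3
tool_pos: [0.6046, 0.1035, 0.1199]
orientation: [-179.9, -0.1, -50.3]
force: [-6.1, -0.8, 16.6]
opening: 0.0271
gripper_force: 30.0
```

Call:
step_arm([
  [[0, 0, -0.02, 0, 2.2], [0, 0, 0, 0, 2.2], [0, 0, 0, 0, 2.2], [0, 0, 0, 0, 2.2], [0, 0, 0, 0, 2.2]],
])

```text
clock: 18.8
tool_pos: [0.6046, 0.1035, 0.1199]
orientation: [-179.9, -0.1, -50.3]
force: [-5.8, -0.6, 16.7]
opening: 0.0267
gripper_force: 30.0
```

Run:
```python
from h import *
for i in range(8):
    s,_=viewer.snapshot("side"); o=ctrl.get_obs(); print(o["tool_pos"].round(4),o["force"].round(1),o["gripper_force"].round(1))
b=cv2.resize(s[141:201,309:394],None,fx=8,fy=8,interpolation=cv2.INTER_CUBIC)
cv2.imwrite("pics/c6.png",b)
```

```text
Traceback (most recent call last):
AttributeError: 'float' object has no attribute 'round'
```

Run:
```python
from h import *
for i in range(8):
    s,_=viewer.snapshot("side"); o=ctrl.get_obs(); print(o["tool_pos"].round(4),o["force"].round(1),o["orientation"].round(2))
b=cv2.resize(s[141:201,309:394],None,fx=8,fy=8,interpolation=cv2.INTER_CUBIC)
p=np.r_[o["tool_pos"]]
for dz in(.042,0,-.018): print((proj("side",p+[0,0,dz])-[309,141]+.5)*8-.5)
cv2.imwrite("pics/c6.png",b)
```

```text
[0.6046 0.1035 0.1199] [-5.3 -0.7 18. ] [-1.7992e+02 -7.0000e-02 -5.0310e+01]
[0.6046 0.1035 0.1199] [-4.6 -0.2 17.3] [-1.7992e+02 -7.0000e-02 -5.0310e+01]
[0.6046 0.1035 0.1199] [-5.4 -0.2 16.4] [-1.7992e+02 -7.0000e-02 -5.0310e+01]
[0.6046 0.1035 0.1198] [-6.3 -0.2 17.3] [-1.7992e+02 -7.0000e-02 -5.0310e+01]
[0.6046 0.1035 0.1199] [-6.  -0.5 16.9] [-1.7992e+02 -7.0000e-02 -5.0310e+01]
[0.6046 0.1035 0.1199] [-4.7 -0.6 17. ] [-1.7992e+02 -7.0000e-02 -5.0310e+01]
[0.6046 0.1035 0.1199] [-5.4 -0.7 18.1] [-1.7992e+02 -7.0000e-02 -5.0310e+01]
[0.6046 0.1035 0.1199] [-6.4  0.3 17.1] [-1.7992e+02 -7.0000e-02 -5.0310e+01]
[499.25906595 163.64146594]
[491.74008122 262.27992927]
[488.60194245 303.31403769]
```

View pics/c6.png

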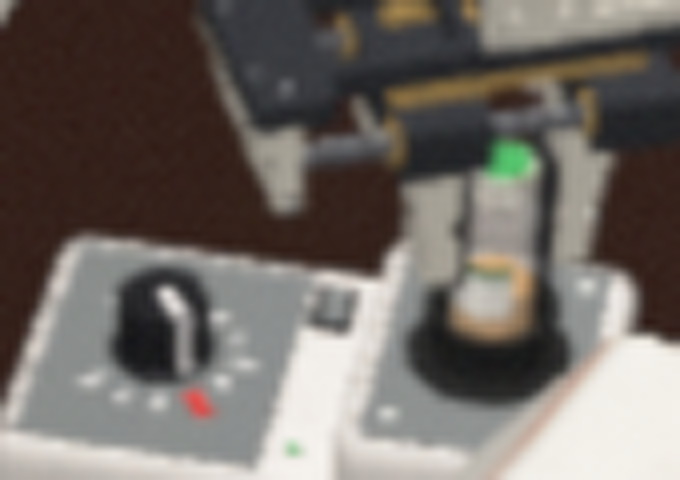

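The vial (cap at (512,160), foot in the cup at about (490,335)) stands upright in the pressed cup. The knob pointer is still at the red mark, and the push is steady at about 17 N.

```bash
python3 -c "
from plant import close_job
print(close_job())"
```

```text
the job is handed in; nothing more can be done
None
```

I handed the job in with the speed knob at the red mark (within about 2°) and the green-dot vial gripped upright in the cup, pressed onto its hard stop at a steady 17 N or so, with a sideways force of about 5–6 N; the job's result was not reported back.

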